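# Find the nut driver that fits the valve block's bare nut

### The job

One port of the aluminium valve block is uncapped and shows a brass hex nut: try the red-handled nut drivers from the yellow rack on it until you find the one that goes all the way down over the nut. Finish while holding that driver, upright and fully seated on the nut, still gripped by its handle, with the other two standing upright in wells of the rack. Leave the jar, the bottle and the pipette alone.

Things in the scene. Friction and masses are not known exactly. Their poses are not given: they have to be found in the camera images.
- rack: fixed yellow holder block, 250 x 78 x 50 mm high, origin at the centre of its underside, long side along its x axis. Three round wells, 43 mm across and 40 mm deep (floor 10 mm above the bench), in a row along its x axis at -80, 0 and +80 mm. It may stand on the robot's left or right.
- rack_hole0 (a point): centre of the mouth of the rack's well at x = -80 mm, on the rack's top face, 40 mm above the well's floor
- rack_hole1 (a point): centre of the mouth of the rack's well at x = +0 mm, on the rack's top face, 40 mm above the well's floor
- rack_hole2 (a point): centre of the mouth of the rack's well at x = +80 mm, on the rack's top face, 40 mm above the well's floor
- valve_block: fixed aluminium block, 85 x 190 mm, 45 mm high, on a dark base plate 115 x 215 x 8 mm, origin at the centre of its underside. Three ports along its y axis at -62, 0 and +62 mm: the outer two under fixed blue caps (58 mm across, tops 78 mm above the bench), the middle one open, see nut_top. It stands on the other side of the robot from the rack.
- nut_top (a point): centre of the top of the fixed brass hex nut in the open port, 61 mm above the bench and 16 mm above the block's top; axes as the block's. 15, 21 or 27 mm across flats, different each time and not told; its top 3 mm are bevelled. Two of its six flats face the block's +x and -x: a driver goes on with its yaw equal to the block's plus any multiple of 60 degrees, within about 6 degrees.
- pocket (a point): centre of the pocket floor at the nut's foot, 45 mm above the bench. A dark collar, 53 mm across, rim 10 mm above this floor, rings the nut and admits only the matching nose. A driver too small stops 0 to 2 mm below the nut's top, one too large about 6 mm below, on the collar; the right one (bore 2 mm wider than the nut) goes down 16 mm, to this floor.
- driver_a: nut driver standing nose down in a well of the rack; 135 mm tall, 130 to 210 g. Origin: centre of its nose's open lower end, z up its axis. Upwards: steel hex socket nose to 32 mm, dark flange 38 mm across at 30 to 40 mm, 12 mm shaft to 80 mm, red square handle 22 x 22 mm from 80 to 135 mm, sides facing its x and y axes. Hex bore 24 mm deep, two of its six flats facing its +x and -x.
- driver_b: nut driver like driver_a from above, same origin and axes. The three drivers' bores are 17, 23 and 29 mm across flats (nose outside 24, 31 and 38 mm), one of each, but nothing tells which driver has which: they must be tried.
- driver_c: nut driver like driver_a from above, same origin and axes; only bore and nose diameter differ.
- amber_jar: brown glass jar, 64 mm across, 85 mm tall, black lid, origin at the centre of its underside. Bystander: leave it where it is.
- sample_bottle: clear bottle with blue cap, 56 mm across, 110 mm tall, origin at the centre of its underside. Bystander: leave it where it is.
- pipette: white hand pipette lying on the bench between rack and block, about 210 mm long along its x axis, 30 mm wide, 22 mm high, origin on the bench under its body. Bystander: leave it where it is.
Not all that is in view belongs to the job. Several things have the shape of the valve_block; the one meant has the colours described above. What is shaped like the driver_c but purple is not meant.

How it is judged:
By the outcome, as a careful person would: the job done as asked, in the order asked, and still so for the second after the job is handed in, while the arm keeps its last pose, push and grip.
It also fails if it takes over 72 s, if anything falls off the work surface, if the arm or the gripper's body presses on something with over 40 N, if the wrist force passes 120 N, or if a joint passes its speed limit or range.

### The arm

A 6-joint arm with a two-finger parallel gripper is mounted at the origin on the work surface. World frame = base frame: x ahead of the robot, y to its left, z up, the work surface at z = 0. Lengths are in mm, angles in rad, forces in N, time in s.
With the tool pointing down it reaches from about 400 to 925 mm from the base axis. Payload 12.5 kg.
Tool frame: the origin (TCP) lies on the mounting face of the last link; the fingertips stand 190 mm ahead of it and the grasp point (between the pads) lies 171 mm ahead of it; z points along the fingers, y is the line along which they close (so a half turn about z gives the same grasp; the last joint's range is limited). The gripper opens to 95 mm and grips with 3 to 60 N. Pads are 20 mm wide; open, the fingers measure 119 mm over their backs; the gripper's body (75 mm by 180 mm) begins 59 mm behind the grasp point.
Start: joints at [-1.32, 0.491, 1.559, -0, 1.092, -0.106], TCP at [218.318, -585.63, 404.761] pointing down, gripper open.
Joint ranges: [-3.1, 3.1], [-0.84, 2.19], [0.05, 2.79], [-1.13, 4.28], [0.06, 2.93], [-2.69, 2.69]. Speed limits (rad/s): [2.22, 2.22, 2.79, 3.14, 3.14, 3.14].

### API

Orientations are given as [roll, pitch, yaw] about the fixed x, y, z axes, in that order (R = Rz(yaw) Ry(pitch) Rx(roll)).
In Python, from cell import env gives the robot as it stands.
- The arm moves only by the tool carry_out, never from a script. Its argument "series" is a list of rows, each a list of 5 numbers: the shift along the tool's x, y, z in m, then the turn about the tool's z in degrees, then the opening, from 0 (shut) to 1 (fully open). A call has 1 to 20 rows; each row is the pose to reach, as a shift and turn from the pose commanded when the call began, along the tool's axes at that moment; what a row does not reach only later rows make up. A row lasts 1/8 s, in which the tool goes at most 62.5 mm and 10.7 degrees, less where a joint would pass 70% of its speed; a pose out of reach is approached as far as the arm can. A call with a gripper value outside its range is refused whole. The fingers move at their own pace and stop on an object; the grip force is fixed at half the most. Time passes only in rows, so rows that repeat a pose let the fingers close. It gives the time, the measured TCP pose, the force, the opening and the grip force at its end, in the units of the state.
- env.state(): the state, without advancing time (a new reading comes with each control period).
- env.read_camera(name): name is "side" or "top"; returns (picture, depth): 400x640x3 uint8, red, green, blue; 400x640 float32, mm along the optical axis (not along the pixel's ray), 0 where there is no reading.
- env.get_calibration(name): a dict with "intrinsics" (3x3 intrinsics, pixels), "D" ([k1, k2, p1, p2, k3] as OpenCV has them; the pictures are not rectified), "cam_to_world" (4x4, takes a point from camera to world coordinates). Camera axes: x right, y up, looking along -z (the intrinsics and any distortion apply to the point x, -y, -z); pixel columns grow to the right and rows downward; lengths in mm; the calibration is good to about 2 mm. A picture is of the moment at which its call begins. get_calibration takes no time and is no camera call.
- env.job_done(): hands the job in; it is judged then, once.
The state is a dict: "t": time; "joints": joint angles; "qvel": joint speeds; "tau": joint torques, N m; "eef_pos": TCP position; "tcp_rot": TCP orientation; "ft_force": force on the tool from outside, world axes, zero at the start; "moment": the same for the moment, N m; "opening": opening from 0.0 (shut) to 1.0 (fully open); "grip_force": force on a finger pad.
Only numpy, scipy, OpenCV 4.12 (cv2) and the standard library are available. Lean on these libraries where they do the work, as an engineer would, in place of code of your own. Each camera call takes 0.05 s, during which the arm holds its last target. There are 200 camera calls.

## Working session

There is one attempt and no reset: what is moved stays moved. The work goes in short steps, Python scripts to look and compute and a tool call to move; the robot and the scene stay as the last step left them, time stands still between calls to the robot, and variables do not carry over. Pictures are saved under pics/ and viewed, at most 10 in all, crops included, and the job is handed in when it is done.

Besides the shell and the picture viewer there is one more tool, called after "Call:" in YAML: its name, and indented under it one key for each argument. carry_out: Moves the arm, as the interface text tells. Its arguments: {"type":"object","properties":{"series":{"type":"array","items":{"type":"array","items":{"type":"number"}}}},"required":["series"]}

```bash
mkdir -p pics; ls; python3 - <<'E'
from cell import env
import cv2,numpy as np
for n in("top","side"):
    p,d=env.read_camera(n); cv2.imwrite(f"pics/{n}0.png",p[:,:,::-1]); np.savez(f"{n}0.npz",p=p,d=d)
    c=env.get_calibration(n); print(n,np.round(c["intrinsics"],1).tolist(),c["D"],np.round(c["cam_to_world"],3).tolist())
s=env.state(); print(s)
E
```

```text
pics
top [[489.3, 0.0, 315.5], [0.0, 489.3, 207.2], [0.0, 0.0, 1.0]] [-0.14070575  0.          0.          0.          0.        ] [[0.008, 0.989, -0.145, 351.498], [-1.0, 0.008, 0.0, -111.116], [0.001, 0.145, 0.989, 1303.368], [0.0, 0.0, 0.0, 1.0]]
side [[368.1, 0.0, 326.6], [0.0, 368.1, 201.0], [0.0, 0.0, 1.0]] [0.00655689 0.         0.         0.         0.        ] [[-0.992, 0.066, -0.107, 435.181], [-0.124, -0.627, 0.769, 588.163], [-0.017, 0.776, 0.63, 634.107], [0.0, 0.0, 0.0, 1.0]]
{'t': 0.1, 'joints': array([-1.31956901e+00,  4.91471483e-01,  1.55940198e+00,  7.87563504e-06,
        1.09171018e+00, -1.05606792e-01]), 'qvel': array([ 0.00044677, -0.00240527, -0.0020761 , -0.00049139, -0.0001142 ,
       -0.00086184]), 'tau': array([ 2.73217105e-03, -6.13621259e+01, -2.58605289e+01,  6.93262601e-02,
        4.69834835e-02, -6.83940652e-05]), 'eef_pos': array([ 218.32697752, -585.58661112,  404.2327258 ]), 'tcp_rot': array([-3.14060792e+00, -1.11407222e-04,  3.56830423e-01]), 'ft_force': array([ 0.33929384, -0.60661215, -0.0243819 ]), 'moment': array([-0.01404885, -0.01966653, -0.01667953]), 'grip_force': 0.0, 'opening': 1.0012643155146208}
```

View pics/top0.png

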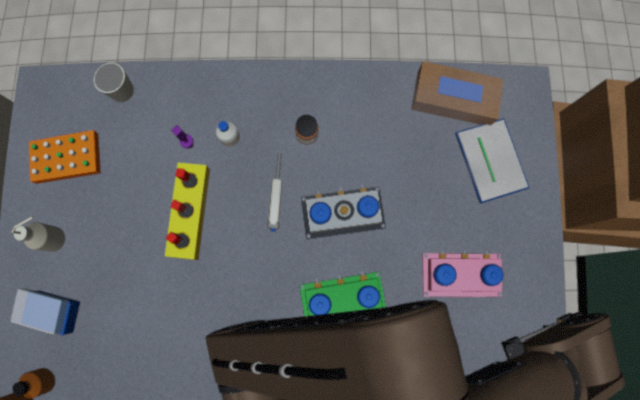

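View pics/side0.png

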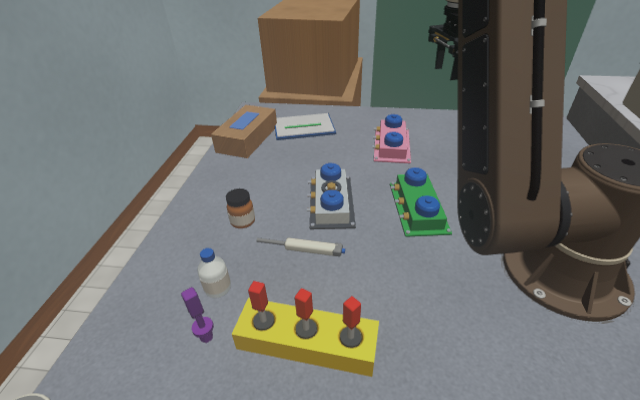

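Candidates for the drivers (top view): red handles at (182,174), (177,205) and (174,239) in the yellow rack; the purple one at (182,137) is a decoy. Candidates for the block: aluminium/dark plate (343,212), green (343,296) and pink (463,275). I choose aluminium, since it has the open brass nut at (344,210).

```bash
cat > h.py <<'E'
from cell import env
import cv2,numpy as np
def rays(n,uv):
    c=env.get_calibration(n);M=np.array(c["cam_to_world"])
    q=cv2.undistortPoints(np.float64(uv).reshape(-1,1,2),np.array(c["intrinsics"]),np.array(c["D"])).reshape(-1,2)
    d=np.c_[q[:,0],-q[:,1],-np.ones(len(q))]@M[:3,:3].T
    return M[:3,3],d
def onplane(n,uv,z):
    o,d=rays(n,uv); return o+d*((z-o[2])/d[:,2])[:,None]
def cloud(n,D,mask):
    v,u=np.nonzero(mask&(D>0)); o,d=rays(n,np.c_[u,v]); return o+d*D[v,u][:,None],np.c_[u,v]
def hsv(p): return cv2.cvtColor(p,cv2.COLOR_RGB2HSV).astype(int)
def red(h): return ((h[...,0]<8)|(h[...,0]>172))&(h[...,1]>150)&(h[...,2]>70)
def yel(h): return (abs(h[...,0]-28)<6)&(h[...,1]>150)&(h[...,2]>80)
def blue(h): return (abs(h[...,0]-110)<12)&(h[...,1]>150)&(h[...,2]>50)
def blobs(m,a=20):
    k,l,s,c=cv2.connectedComponentsWithStats(m.astype(np.uint8)); return [(l==i) for i in range(1,k) if s[i,4]>=a]
E
python3 - <<'E'
from h import *
for n in("top","side"):
    f=np.load(n+"0.npz");p,D=f["p"],f["d"];h=hsv(p)
    print("==",n)
    for b in blobs(red(h)):
        P,uv=cloud(n,D,b); print("red",uv.mean(0).round(),len(P),"zmax",np.percentile(P[:,2],[5,50,95]).round(1)); T=P[P[:,2]>139]
        if len(T)>5: print("   top",len(T),T.mean(0).round(1), cv2.minAreaRect(np.float32(T[:,:2])))
    for b in blobs(yel(h),300):
        P,uv=cloud(n,D,b); T=P[abs(P[:,2]-50)<5]; print("yel",uv.mean(0).round(),np.percentile(P[:,2],[5,50,95]).round(1)); 
        if len(T)>50: print(cv2.minAreaRect(np.float32(T[:,:2])))
    for b in blobs(blue(h),60):
        P,uv=cloud(n,D,b); T=P[P[:,2]>73]
        if len(T)>20: (x,y),r=cv2.minEnclosingCircle(np.float32(T[:,:2])); print("blue",uv.mean(0).round(),np.percentile(P[:,2],[5,50,95]).round(1),"c",round(x,1),round(y,1),round(r,1),T.mean(0).round(1))
p=np.load("top0.npz")["p"]; s=np.load("side0.npz")["p"]
a=cv2.resize(p[150:270,155:255],None,fx=4,fy=4,interpolation=3);b=cv2.resize(p[180:245,295:395],None,fx=4,fy=4,interpolation=3); 
c=cv2.resize(s[275:365,230:385],(400,232),interpolation=3)
out=np.zeros((492,800,3),np.uint8);out[:480,:400]=a;out[:260,400:]=b;out[260:492,400:]=c
cv2.imwrite("pics/crop1.png",out[:,:,::-1])
E
```

```text
== top
red [181. 174.] 85 zmax [106.1 141.9 146.5]
   top 56 [604.2 221.6 143.3] ((603.6962280273438, 222.11123657226562), (19.357521057128906, 19.860998153686523), 86.15596008300781)
red [177. 205.] 84 zmax [113.3 142.7 146.5]
   top 58 [525.  228.5 143.5] ((525.2147827148438, 228.6966552734375), (22.03504180908203, 16.261966705322266), 72.84498596191406)
red [173. 238.] 94 zmax [110.5 141.8 145.5]
   top 70 [446.2 234.8 142.8] ((446.3550109863281, 235.14251708984375), (19.44356918334961, 22.82930564880371), 44.90358352661133)
yel [187. 212.] [39.8 48.2 52.4]
((525.4349975585938, 228.66403198242188), (78.49571990966797, 247.6533966064453), 84.56689453125)
blue [223. 126.] [104.3 107.9 111. ] c 736.0 127.4 12.4 [735.2 126.8 107.8]
blue [368. 206.] [65.7 70.7 76.1] c 534.8 -242.5 24.5 [ 536.5 -244.3   75.1]
blue [320. 213.] [65.9 70.3 76. ] c 517.8 -122.2 23.8 [ 518.3 -123.7   75.3]
blue [445. 274.] [65.6 70.8 77.1] c 363.2 -439.8 25.7 [ 362.6 -439.    75.4]
blue [492. 275.] [63.2 71.  77.4] c 362.5 -563.7 23.8 [ 362.8 -563.9   75.5]
blue [368. 296.] [65.8 70.9 76.9] c 310.2 -246.4 25
[... 605 characters left out ...]
571777344), 51.517520904541016)
yel [307. 339.] [10.8 48.5 50.7]
((527.0205078125, 231.49090576171875), (79.9752426147461, 248.55885314941406), 84.95066833496094)
blue [394. 119.] [65.4 72.2 77.2] c 362.6 -558.7 20.8 [ 362.5 -560.3   75. ]
blue [394. 137.] [65.9 72.1 77.9] c 366.1 -435.2 19.6 [ 365.1 -434.4   75. ]
blue [331. 169.] [66.5 72.1 78.3] c 537.6 -240.6 23.3 [ 537.2 -240.8   75.1]
blue [416. 174.] [65.1 72.1 77.9] c 308.2 -239.2 22.3 [ 309.7 -238.8   75. ]
blue [332. 197.] [66.  72.2 78.1] c 521.5 -116.9 22.0 [ 520.9 -118.6   75.2]
blue [428. 204.] [62.7 72.1 78.1] c 289.0 -119.3 23.6 [ 289.7 -118.6   75.1]
blue [206. 253.] [107.4 108.9 110.2] c 736.4 130.4 11.9 [736.7 130.2 108.9]
```

View pics/crop1.png

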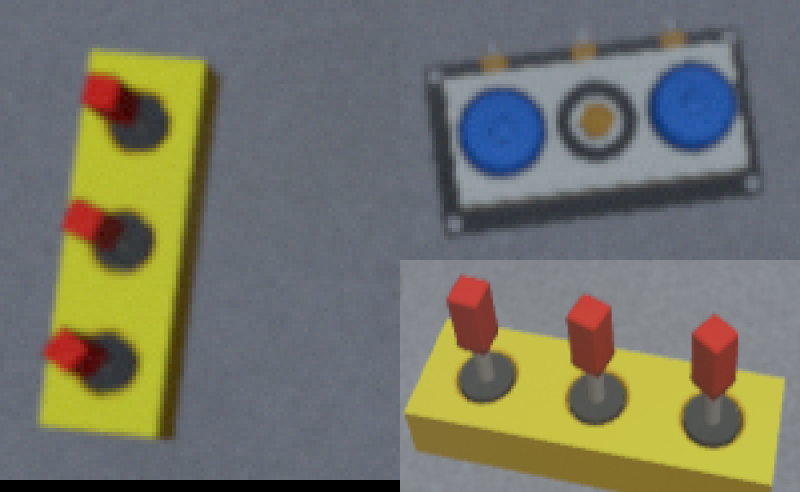

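The crop confirms it: three red drivers stand upright in the yellow rack, and the aluminium block shows the brass nut between its blue caps. Heights measured 145/50/75 and cap spacing 122.5, which match the sizes given. I'll start with the middle driver at about (526,231), with handle yaw about 68° (mod 90).

```bash
cat >> h.py <<'E'
def rel(cur,tgts):
    "cur/tgts: x,y,z mm, yaw deg -> rows in tool axes"
    y=np.radians(cur[3]);c,s=np.cos(y),np.sin(y)
    for t in tgts:
        dx,dy,dz=np.array(t[:3])-cur[:3]
        print(t,"->",np.round([(dx*c+dy*s)/1e3,(dx*s-dy*c)/1e3,-dz/1e3],4).tolist(),round(-(t[3]-cur[3]),1))
def st():
    s=env.state(); print("t",round(s["t"],2),"eef",s["eef_pos"].round(1),"rpy",np.degrees(s["tcp_rot"]).round(2),"F",s["ft_force"].round(1),"M",s["moment"].round(2),"op",round(s["opening"],3),"g",round(s["grip_force"],1))
E
python3 - <<'E'
from h import *
rel([218.3,-585.6,404.8,20.4],[(500,-300,390,40),(526,231,390,68)])
E
```

```text
(500, -300, 390, 40) -> [0.3636, -0.1695, 0.0148] -19.6
(526, 231, 390, 68) -> [0.573, -0.6581, 0.0148] -47.6
```

Call:
carry_out:
  series:
    - [0.364, -0.17, 0.015, -20, 0.6]
    - [0.364, -0.17, 0.015, -20, 0.6]
    - [0.364, -0.17, 0.015, -20, 0.6]
    - [0.364, -0.17, 0.015, -20, 0.6]
    - [0.364, -0.17, 0.015, -20, 0.6]
    - [0.364, -0.17, 0.015, -20, 0.6]
    - [0.573, -0.658, 0.015, -47.6, 0.6]
    - [0.573, -0.658, 0.015, -47.6, 0.6]
    - [0.573, -0.658, 0.015, -47.6, 0.6]
    - [0.573, -0.658, 0.015, -47.6, 0.6]
    - [0.573, -0.658, 0.015, -47.6, 0.6]
    - [0.573, -0.658, 0.015, -47.6, 0.6]
    - [0.573, -0.658, 0.015, -47.6, 0.6]
    - [0.573, -0.658, 0.015, -47.6, 0.6]
    - [0.573, -0.658, 0.015, -47.6, 0.6]
    - [0.573, -0.658, 0.015, -47.6, 0.6]
    - [0.573, -0.658, 0.015, -47.6, 0.6]

```text
t: 2.22
eef_pos: [525.2, 230.8, 389.3]
tcp_rot: [-3.141, 0.001, 1.188]
ft_force: [-0.3, -0.1, -0.3]
opening: 0.601
grip_force: 0.0
```

Call:
carry_out:
  series:
    - [0, 0, 0.05, 0, 0.6]
    - [0, 0, 0.101, 0, 0.6]
    - [0, 0, 0.101, 0, 0.6]
    - [0, 0, 0.101, 0, 0]
    - [0, 0, 0.101, 0, 0]
    - [0, 0, 0.101, 0, 0]
    - [0, 0, 0.101, 0, 0]
    - [0, 0, 0.101, 0, 0]
    - [0, 0, 0.101, 0, 0]

```text
t: 3.35
eef_pos: [525.5, 231.1, 289.2]
tcp_rot: [3.141, -0.0, 1.188]
ft_force: [-1.2, -1.0, 6.6]
opening: 0.232
grip_force: 30.0
```

```bash
python3 - <<'E'
from h import *
st()
E
```

```text
t 3.35 eef [525.5 231.1 289.2] rpy [ 1.7997e+02 -2.0000e-02  6.8050e+01] F [-1.2 -1.   6.6] M [-0.08  0.19 -0.03] op 0.232 g 30.0
```

```bash
python3 - <<'E'
from h import *
rel([526,231,289,68],[(526,231,390,68),(527.6,-180.8,390,67.4),(527.6,-180.8,360,67.4)])
E
```

```text
(526, 231, 390, 68) -> [0.0, 0.0, -0.101] 0
(527.6, -180.8, 390, 67.4) -> [-0.3812, 0.1557, -0.101] 0.6
(527.6, -180.8, 360, 67.4) -> [-0.3812, 0.1557, -0.071] 0.6
```

Call:
carry_out:
  series:
    - [0, 0, -0.05, 0, 0]
    - [0, 0, -0.101, 0, 0]
    - [0, 0, -0.101, 0, 0]
    - [-0.381, 0.156, -0.101, 0.6, 0]
    - [-0.381, 0.156, -0.101, 0.6, 0]
    - [-0.381, 0.156, -0.101, 0.6, 0]
    - [-0.381, 0.156, -0.101, 0.6, 0]
    - [-0.381, 0.156, -0.101, 0.6, 0]
    - [-0.381, 0.156, -0.101, 0.6, 0]
    - [-0.381, 0.156, -0.101, 0.6, 0]
    - [-0.381, 0.156, -0.101, 0.6, 0]
    - [-0.381, 0.156, -0.071, 0.6, 0]
    - [-0.381, 0.156, -0.071, 0.6, 0]
    - [-0.381, 0.156, -0.071, 0.6, 0]

```text
t: 5.1
eef_pos: [527.9, -180.0, 360.1]
tcp_rot: [-3.141, 0.0, 1.178]
ft_force: [-0.5, 0.1, -1.1]
opening: 0.231
grip_force: 30.0
```

```bash
python3 - <<'E'
from h import *
st(); o=np.zeros((560,800,3),np.uint8)
for n in("side","top"):
    p,d=env.read_camera(n); np.savez(n+"1.npz",p=p,d=d)
    if n=="side": o[:,:]=cv2.resize(p[100:240,230:430],(800,560),interpolation=3)
    else: o[:240,560:]=cv2.resize(p[170:250,305:385],(240,240),interpolation=3)
cv2.imwrite("pics/c2.png",o[:,:,::-1])
E
```

```text
t 5.1 eef [ 527.9 -180.   360.1] rpy [-179.99    0.     67.5 ] F [-0.5  0.1 -1.1] M [-0.02 -0.06  0.02] op 0.231 g 30.0
```

View pics/c2.png

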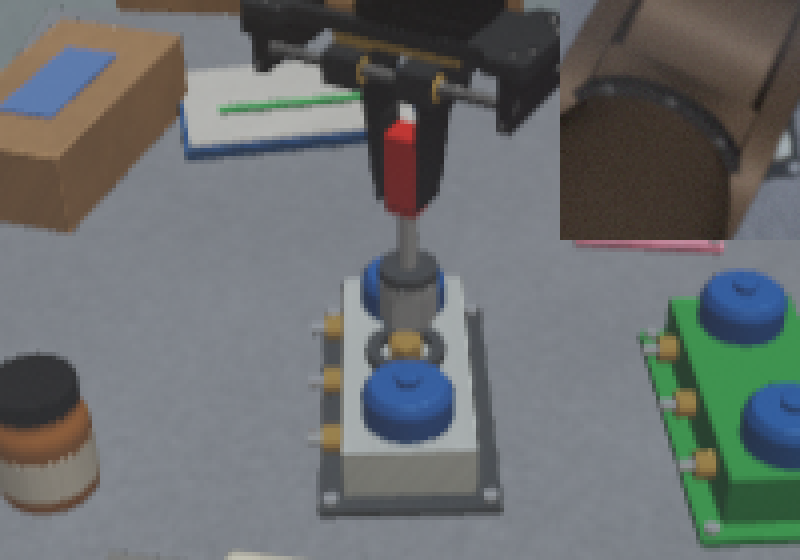

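The driver is held upright above the nut (nose at crop (408,300), nut (406,345), nose almost as wide as the flange, so probably the large one). The arm blocks the top view. I'll try it on the nut.

Call:
carry_out:
  series:
    - [0, 0, 0.01, 0, 0]
    - [0, 0, 0.018, 0, 0]
    - [0, 0, 0.02, 0, 0]
    - [0, 0, 0.021, 0, 0]
    - [0, 0, 0.022, 0, 0]
    - [0, 0, 0.022, 0, 0]

```text
t: 5.95
eef_pos: [527.6, -180.7, 337.8]
tcp_rot: [3.141, 0.0, 1.177]
ft_force: [-0.4, -0.2, -1.5]
opening: 0.23
grip_force: 30.0
```

Call:
carry_out:
  series:
    - [0, 0, 0.001, 0, 0]
    - [0, 0, 0.002, 0, 0]
    - [0, 0, 0.003, 0, 0]
    - [0, 0, 0.004, 0, 0]
    - [0, 0, 0.005, 0, 0]
    - [0, 0, 0.005, 0, 0]

```text
t: 6.7
eef_pos: [527.9, -180.9, 334.2]
tcp_rot: [3.139, 0.0, 1.177]
ft_force: [1.0, -1.5, 13.7]
opening: 0.229
grip_force: 30.0
```

It stopped at nose height 55 mm, which is the collar rim, 6 mm below the nut's top. So this driver is too large and goes back to the middle well.

```bash
python3 - <<'E'
from h import *
rel([527.6,-180.8,333,67.4],[(527.6,-180.8,390,67.4),(526,231,390,68),(526,231,290,68)])
rel([526,231,290,68],[(526,231,390,68),(605,224,390,80),(605,224,288,80)])
E
```

```text
(527.6, -180.8, 390, 67.4) -> [0.0, 0.0, -0.057] -0.0
(526, 231, 390, 68) -> [0.3796, -0.1597, -0.057] -0.6
(526, 231, 290, 68) -> [0.3796, -0.1597, 0.043] -0.6
(526, 231, 390, 68) -> [0.0, 0.0, -0.1] 0
(605, 224, 390, 80) -> [0.0231, 0.0759, -0.1] -12
(605, 224, 288, 80) -> [0.0231, 0.0759, 0.002] -12
```

Call:
carry_out:
  series:
    - [0, 0, -0.057, 0, 0]
    - [0, 0, -0.057, 0, 0]
    - [0.38, -0.16, -0.057, -0.6, 0]
    - [0.38, -0.16, -0.057, -0.6, 0]
    - [0.38, -0.16, -0.057, -0.6, 0]
    - [0.38, -0.16, -0.057, -0.6, 0]
    - [0.38, -0.16, -0.057, -0.6, 0]
    - [0.38, -0.16, -0.057, -0.6, 0]
    - [0.38, -0.16, -0.057, -0.6, 0]
    - [0.38, -0.16, -0.057, -0.6, 0]
    - [0.38, -0.16, -0.057, -0.6, 0]
    - [0.38, -0.16, -0.02, -0.6, 0]
    - [0.38, -0.16, -0.01, -0.6, 0]
    - [0.38, -0.16, 0.0, -0.6, 0]
    - [0.38, -0.16, 0.015, -0.6, 0]
    - [0.38, -0.16, 0.03, -0.6, 0]
    - [0.38, -0.16, 0.041, -0.6, 0]
    - [0.38, -0.16, 0.043, -0.6, 0]
    - [0.38, -0.16, 0.043, -0.6, 0]

```text
t: 9.07
eef_pos: [525.7, 231.7, 289.7]
tcp_rot: [3.141, -0.0, 1.188]
ft_force: [0.1, -0.3, -2.0]
opening: 0.229
grip_force: 30.0
```

Call:
carry_out:
  series:
    - [0, 0, 0.0, 0, 0.6]
    - [0, 0, 0.0, 0, 0.6]
    - [0, 0, 0.0, 0, 0.6]
    - [0, 0, 0.0, 0, 0.6]
    - [0, 0, -0.05, 0, 0.6]
    - [0, 0, -0.1, 0, 0.6]
    - [0, 0, -0.1, 0, 0.6]
    - [0.023, 0.076, -0.1, -12, 0.6]
    - [0.023, 0.076, -0.1, -12, 0.6]
    - [0.023, 0.076, -0.1, -12, 0.6]

```text
t: 10.32
eef_pos: [605.3, 224.2, 388.0]
tcp_rot: [-3.14, 0.001, 1.396]
ft_force: [-0.7, 0.5, -0.7]
opening: 0.597
grip_force: 0.0
```

```bash
python3 - <<'E'
from h import *
st()
p,D=env.read_camera("side");h=hsv(p)
for b in blobs(red(h)):
    P,uv=cloud("side",D,b);T=P[P[:,2]>139]
    if len(T)>5: print("red",uv.mean(0).round(),len(T),cv2.minAreaRect(np.float32(T[:,:2])))
E
```

```text
t 10.32 eef [605.3 224.2 388. ] rpy [-1.7989e+02  5.0000e-02  7.9980e+01] F [-0.7  0.5 -0.7] M [-0.02 -0.09  0.01] op 0.597 g 0.0
red [258. 295.] 153 ((605.9647216796875, 225.5083465576172), (21.572669982910156, 21.463083267211914), 75.4181137084961)
red [305. 304.] 160 ((524.7734375, 234.2371368408203), (20.423675537109375, 21.831302642822266), 68.56282043457031)
red [352. 312.] 170 ((447.02459716796875, 239.87857055664062), (22.243844985961914, 20.955860137939453), 53.00504684448242)
```

Call:
carry_out:
  series:
    - [0, 0, 0.05, 0, 0.6]
    - [0, 0, 0.101, 0, 0.6]
    - [0, 0, 0.101, 0, 0.6]
    - [0, 0, 0.101, 0, 0]
    - [0, 0, 0.101, 0, 0]
    - [0, 0, 0.101, 0, 0]
    - [0, 0, 0.101, 0, 0]
    - [0, 0, 0.101, 0, 0]
    - [0, 0, 0.101, 0, 0]

```text
t: 11.5
eef_pos: [604.8, 224.6, 289.4]
tcp_rot: [3.141, -0.0, 1.397]
ft_force: [0.1, -0.1, 6.5]
opening: 0.229
grip_force: 30.0
```

```bash
python3 - <<'E'
from h import *
st()
rel([605,224,289,80],[(605,224,390,80),(527.6,-180.8,390,67.4),(527.6,-180.8,360,67.4)])
E
```

```text
t 11.5 eef [604.8 224.6 289.4] rpy [ 1.7995e+02 -2.0000e-02  8.0040e+01] F [ 0.1 -0.1  6.5] M [-0.06  0.12 -0.04] op 0.229 g 30.0
(605, 224, 390, 80) -> [0.0, 0.0, -0.101] 0
(527.6, -180.8, 390, 67.4) -> [-0.4121, -0.0059, -0.101] 12.6
(527.6, -180.8, 360, 67.4) -> [-0.4121, -0.0059, -0.071] 12.6
```

Call:
carry_out:
  series:
    - [0, 0, -0.05, 0, 0]
    - [0, 0, -0.101, 0, 0]
    - [0, 0, -0.101, 0, 0]
    - [-0.412, -0.006, -0.101, 12.6, 0]
    - [-0.412, -0.006, -0.101, 12.6, 0]
    - [-0.412, -0.006, -0.101, 12.6, 0]
    - [-0.412, -0.006, -0.101, 12.6, 0]
    - [-0.412, -0.006, -0.101, 12.6, 0]
    - [-0.412, -0.006, -0.101, 12.6, 0]
    - [-0.412, -0.006, -0.101, 12.6, 0]
    - [-0.412, -0.006, -0.101, 12.6, 0]
    - [-0.412, -0.006, -0.071, 12.6, 0]
    - [-0.412, -0.006, -0.071, 12.6, 0]
    - [-0.412, -0.006, -0.071, 12.6, 0]

```text
t: 13.25
eef_pos: [527.9, -179.6, 360.0]
tcp_rot: [-3.141, -0.0, 1.178]
ft_force: [0.1, -0.9, -2.7]
opening: 0.232
grip_force: 30.0
```

```bash
python3 - <<'E'
from h import *
st()
p,d=env.read_camera("side"); np.savez("side2.npz",p=p,d=d)
q=np.load("side1.npz")["p"]
o=np.hstack([cv2.resize(x[130:205,306:356],(400,600),interpolation=3) for x in(q,p)])
cv2.imwrite("pics/c3.png",o[:,:,::-1])
E
```

```text
t 13.25 eef [ 527.9 -179.6  360. ] rpy [-179.99   -0.     67.49] F [ 0.1 -0.9 -2.7] M [-0.07 -0.11 -0.01] op 0.232 g 30.0
```

View pics/c3.png

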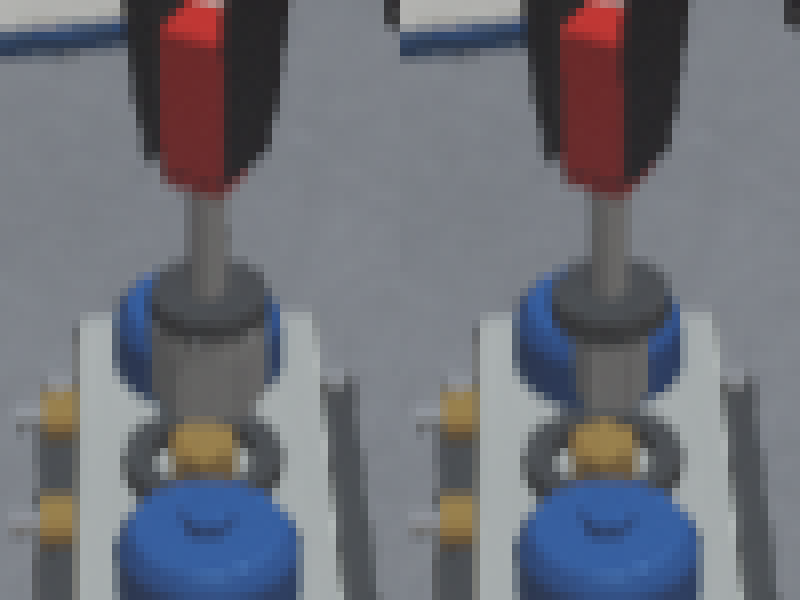

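The right panel shows this driver's nose is clearly narrower (70 px, against 125 px for the flange), about 24 mm. The nut is about 66 px against 155 px for the 53 mm collar, about 22 mm. This one is probably too small; I'll try it anyway.

Call:
carry_out:
  series:
    - [0, 0, 0.01, 0, 0]
    - [0, 0, 0.017, 0, 0]
    - [0, 0, 0.019, 0, 0]
    - [0, 0, 0.02, 0, 0]
    - [0, 0, 0.021, 0, 0]
    - [0, 0, 0.022, 0, 0]
    - [0, 0, 0.022, 0, 0]

```text
t: 14.18
eef_pos: [527.3, -180.0, 340.0]
tcp_rot: [3.141, 0.0, 1.177]
ft_force: [-8.8, 3.5, 23.3]
opening: 0.23
grip_force: 30.0
```

It stopped at the nut's top (nose about 61 mm). I'll check the other yaw class, turned 30°.

Call:
carry_out:
  series:
    - [0, 0, -0.005, 0, 0]
    - [0, 0, -0.005, -10, 0]
    - [0, 0, -0.005, -20, 0]
    - [0, 0, -0.005, -30, 0]
    - [0, 0, -0.005, -30, 0]
    - [0, 0, -0.002, -30, 0]
    - [0, 0, -0.001, -30, 0]
    - [0, 0, 0, -30, 0]
    - [0, 0, 0, -30, 0]

```text
t: 15.3
eef_pos: [527.5, -180.1, 340.0]
tcp_rot: [3.14, 0.001, 1.698]
ft_force: [-6.4, 3.3, 24.3]
opening: 0.232
grip_force: 30.0
```

```bash
python3 - <<'E'
from h import *
st()
rel([527.6,-180.8,338,97.4],[(527.6,-180.8,390,97.4),(605,224,390,80),(605,224,290.5,80)])
rel([605,224,290.5,80],[(605,224,390,80),(446.7,237.5,390,50)])
E
```

```text
t 15.3 eef [ 527.5 -180.1  340. ] rpy [1.799e+02 8.000e-02 9.726e+01] F [-6.4  3.3 24.3] M [0.49 1.47 0.02] op 0.232 g 30.0
(527.6, -180.8, 390, 97.4) -> [0.0, 0.0, -0.052] -0.0
(605, 224, 390, 80) -> [0.3915, 0.1289, -0.052] 17.4
(605, 224, 290.5, 80) -> [0.3915, 0.1289, 0.0475] 17.4
(605, 224, 390, 80) -> [0.0, 0.0, -0.0995] 0
(446.7, 237.5, 390, 50) -> [-0.0142, -0.1582, -0.0995] 30
```

It stops in both yaw classes, so it's too small. I'll put it back in the far well.

Call:
carry_out:
  series:
    - [0, 0, -0.052, 0, 0]
    - [0, 0, -0.052, 0, 0]
    - [0.392, 0.129, -0.052, 17.4, 0]
    - [0.392, 0.129, -0.052, 17.4, 0]
    - [0.392, 0.129, -0.052, 17.4, 0]
    - [0.392, 0.129, -0.052, 17.4, 0]
    - [0.392, 0.129, -0.052, 17.4, 0]
    - [0.392, 0.129, -0.052, 17.4, 0]
    - [0.392, 0.129, -0.052, 17.4, 0]
    - [0.392, 0.129, -0.052, 17.4, 0]
    - [0.392, 0.129, -0.052, 17.4, 0]
    - [0.392, 0.129, -0.02, 17.4, 0]
    - [0.392, 0.129, -0.01, 17.4, 0]
    - [0.392, 0.129, 0.0, 17.4, 0]
    - [0.392, 0.129, 0.015, 17.4, 0]
    - [0.392, 0.129, 0.03, 17.4, 0]
    - [0.392, 0.129, 0.045, 17.4, 0]
    - [0.392, 0.129, 0.047, 17.4, 0]
    - [0.392, 0.129, 0.047, 17.4, 0]

```text
t: 17.68
eef_pos: [604.9, 225.2, 290.6]
tcp_rot: [3.141, 0.0, 1.397]
ft_force: [1.9, -1.2, -3.1]
opening: 0.23
grip_force: 30.0
```

Call:
carry_out:
  series:
    - [0, 0, 0.0, 0, 0.6]
    - [0, 0, 0.0, 0, 0.6]
    - [0, 0, 0.0, 0, 0.6]
    - [0, 0, 0.0, 0, 0.6]
    - [0, 0, -0.05, 0, 0.6]
    - [0, 0, -0.099, 0, 0.6]
    - [0, 0, -0.099, 0, 0.6]
    - [-0.014, -0.158, -0.099, 29, 0.6]
    - [-0.014, -0.158, -0.099, 29, 0.6]
    - [-0.014, -0.158, -0.099, 29, 0.6]
    - [-0.014, -0.158, -0.099, 29, 0.6]
    - [-0.014, -0.158, -0.099, 29, 0.6]

```text
t: 19.18
eef_pos: [447.3, 238.8, 389.5]
tcp_rot: [3.141, -0.0, 0.893]
ft_force: [-0.7, 0.6, 0.1]
opening: 0.601
grip_force: 0.0
```

```bash
python3 - <<'E'
from h import *
st()
p,D=env.read_camera("side");h=hsv(p)
for b in blobs(red(h)):
    P,uv=cloud("side",D,b);T=P[P[:,2]>139]
    if len(T)>5: print("red",uv.mean(0).round(),len(T),P[:,2].max().round(),cv2.minAreaRect(np.float32(T[:,:2])))
E
```

```text
t 19.18 eef [447.3 238.8 389.5] rpy [ 1.7999e+02 -1.0000e-02  5.1140e+01] F [-0.7  0.6  0.1] M [-0.06 -0.08  0.02] op 0.601 g 0.0
red [259. 296.] 150 147.0 ((603.73876953125, 225.806640625), (21.233375549316406, 21.0491943359375), 76.0812759399414)
red [305. 304.] 161 146.0 ((524.9309692382812, 233.99586486816406), (21.530094146728516, 21.127429962158203), 67.0928726196289)
red [352. 312.] 170 146.0 ((447.47998046875, 239.81927490234375), (21.29477310180664, 21.255081176757812), 53.45582962036133)
```

Call:
carry_out:
  series:
    - [0, 0, 0.05, 0, 0.6]
    - [0, 0, 0.101, 0, 0.6]
    - [0, 0, 0.101, 0, 0.6]
    - [0, 0, 0.101, 0, 0]
    - [0, 0, 0.101, 0, 0]
    - [0, 0, 0.101, 0, 0]
    - [0, 0, 0.101, 0, 0]
    - [0, 0, 0.101, 0, 0]
    - [0, 0, 0.101, 0, 0]

```text
t: 20.35
eef_pos: [446.7, 238.8, 289.2]
tcp_rot: [3.141, -0.001, 0.891]
ft_force: [-1.1, -0.2, 6.7]
opening: 0.231
grip_force: 30.0
```

```bash
python3 - <<'E'
from h import *
st()
rel([446.7,237.5,289,51],[(446.7,237.5,390,51),(527.6,-180.8,390,67.4),(527.6,-180.8,360,67.4)])
E
```

```text
t 20.35 eef [446.7 238.8 289.2] rpy [ 1.7997e+02 -4.0000e-02  5.1040e+01] F [-1.1 -0.2  6.7] M [-0.12  0.2   0.03] op 0.231 g 30.0
(446.7, 237.5, 390, 51) -> [0.0, 0.0, -0.101] 0
(527.6, -180.8, 390, 67.4) -> [-0.2742, 0.3261, -0.101] -16.4
(527.6, -180.8, 360, 67.4) -> [-0.2742, 0.3261, -0.071] -16.4
```

Call:
carry_out:
  series:
    - [0, 0, -0.05, 0, 0]
    - [0, 0, -0.101, 0, 0]
    - [0, 0, -0.101, 0, 0]
    - [-0.275, 0.327, -0.101, -16.4, 0]
    - [-0.275, 0.327, -0.101, -16.4, 0]
    - [-0.275, 0.327, -0.101, -16.4, 0]
    - [-0.275, 0.327, -0.101, -16.4, 0]
    - [-0.275, 0.327, -0.101, -16.4, 0]
    - [-0.275, 0.327, -0.101, -16.4, 0]
    - [-0.275, 0.327, -0.101, -16.4, 0]
    - [-0.275, 0.327, -0.101, -16.4, 0]
    - [-0.275, 0.327, -0.071, -16.4, 0]
    - [-0.275, 0.327, -0.071, -16.4, 0]
    - [-0.275, 0.327, -0.071, -16.4, 0]
    - [-0.275, 0.327, -0.071, -16.4, 0]

```text
t: 22.22
eef_pos: [528.2, -180.3, 360.5]
tcp_rot: [3.14, 0.0, 1.178]
ft_force: [-0.4, -0.5, -1.5]
opening: 0.233
grip_force: 30.0
```

```bash
python3 - <<'E'
from h import *
st()
p,d=env.read_camera("side"); np.savez("side3.npz",p=p,d=d)
h=hsv(p)
# centres: brass nut columns, handle columns, shaft/flange; depth-based points
P,uv=cloud("side",d,red(h)); k=(P[:,2]>100)&(abs(P[:,0]-527)<40)&(abs(P[:,1]+180)<40)
print("handle uv",uv[k].min(0),uv[k].max(0),uv[k].mean(0),"z",P[k][:,2].min(),P[k][:,2].max(),"top",P[k][P[k][:,2]>P[k][:,2].max()-4].mean(0).round(1))
br=(abs(h[...,0]-20)<7)&(h[...,1]>90)
P,uv=cloud("side",d,br); k=(abs(P[:,0]-527)<25)&(abs(P[:,1]+180)<25)
print("nut",uv[k].min(0),uv[k].max(0),uv[k].mean(0)); T=P[k&(abs(P[:,2]-61)<3)]; print(T.mean(0).round(1),T.min(0).round(1),T.max(0).round(1))
allm=np.ones(d.shape,bool);P,uv=cloud("side",d,allm)
near=(abs(P[:,0]-527)<30)&(abs(P[:,1]+180)<35)
f=near&(P[:,2]>110)&(P[:,2]<122); print("flange",P[f].min(0).round(1),P[f].max(0).round(1))
for z in(86,92,98,104): 
    f=near&(abs(P[:,2]-z)<3); print("nose",z,"x",np.percentile(P[f][:,0],[2,98]).round(1),"ymax",np.percentile(P[f][:,1],95).round(1))
o=cv2.resize(p[130:205,306:356],(400,600),interpolation=3);cv2.imwrite("pics/c4.png",o[:,:,::-1])
E
```

```text
t 22.23 eef [ 528.2 -180.3  360.5] rpy [1.7993e+02 1.0000e-02 6.7480e+01] F [-0.4 -0.5 -1.5] M [-0.05 -0.11  0.04] op 0.233 g 30.0
handle uv [326 130] [333 151] [329.36666667 138.73333333] z 169.78388489041583 223.98773858482053 top [ 521.7 -167.7  224. ]
nut [319 109] [334 188] [327.78481013 151.98734177]
[ 530.8 -180.1   60.6] [ 521.8 -190.6   58.1] [ 540.1 -172.1   63.6]
flange [ 510.3 -195.2  111.9] [ 546.5 -161.3  122. ]
nose 86 x [513.4 541.5] ymax -165.9
nose 92 x [513.6 540. ] ymax -165.5
nose 98 x [514.3 541.2] ymax -165.7
nose 104 x [513.3 540. ] ymax -165.7
```

View pics/c4.png

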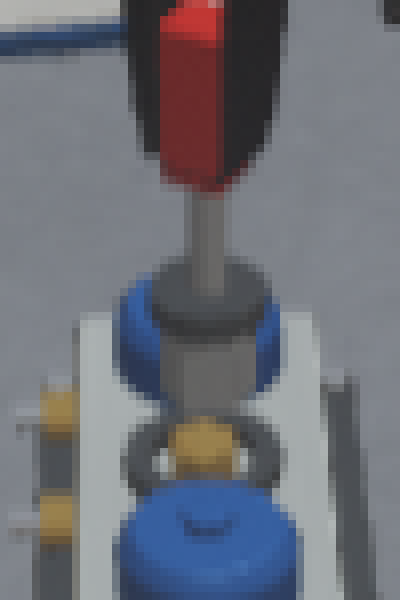

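The nose is medium width (92 px against 122 px for the flange, about 31 mm); nose axis at crop x 207, nut at x 203. I'll shift about 1 mm in world +x and descend in small steps.

Call:
carry_out:
  series:
    - [0.0004, 0.0009, 0.01, 0, 0]
    - [0.0004, 0.0009, 0.017, 0, 0]
    - [0.0004, 0.0009, 0.019, 0, 0]
    - [0.0004, 0.0009, 0.02, 0, 0]
    - [0.0004, 0.0009, 0.021, 0, 0]
    - [0.0004, 0.0009, 0.022, 0, 0]
    - [0.0004, 0.0009, 0.022, 0, 0]

```text
t: 23.15
eef_pos: [529.2, -180.8, 338.1]
tcp_rot: [3.14, 0.0, 1.177]
ft_force: [-0.2, -2.4, 0.3]
opening: 0.231
grip_force: 30.0
```

```bash
python3 - <<'E'
from h import *
st()
E
```

```text
t 23.15 eef [ 529.2 -180.8  338.1] rpy [1.7993e+02 2.0000e-02 6.7440e+01] F [-0.2 -2.4  0.3] M [-0.49 -0.26 -0.03] op 0.231 g 30.0
```

Call:
carry_out:
  series:
    - [0, 0, 0.001, 0, 0]
    - [0, 0, 0.002, 0, 0]
    - [0, 0, 0.003, 0, 0]
    - [0, 0, 0.003, 0, 0]

```text
t: 23.65
eef_pos: [529.2, -180.9, 336.6]
tcp_rot: [3.138, 0.001, 1.177]
ft_force: [-3.4, -0.4, 18.9]
opening: 0.229
grip_force: 30.0
```

```bash
python3 - <<'E'
from h import *
st()
E
```

```text
t 23.65 eef [ 529.2 -180.9  336.6] rpy [1.7981e+02 4.0000e-02 6.7450e+01] F [-3.4 -0.4 18.9] M [-0.49  0.52 -0.  ] op 0.229 g 30.0
```

It stops about 3 mm down, which suggests the wrong yaw class. I'll lift, turn 30° and retry.

Call:
carry_out:
  series:
    - [0, 0, -0.006, 0, 0]
    - [0, 0, -0.006, -10, 0]
    - [0, 0, -0.006, -20, 0]
    - [0, 0, -0.006, -30, 0]
    - [0, 0, -0.006, -30, 0]
    - [0, 0, -0.003, -30, 0]
    - [0, 0, -0.002, -30, 0]
    - [0, 0, -0.001, -30, 0]
    - [0, 0, 0.0, -30, 0]
    - [0, 0, 0.001, -30, 0]
    - [0, 0, 0.001, -30, 0]

```text
t: 25.02
eef_pos: [529.4, -181.0, 334.0]
tcp_rot: [3.14, 0.002, 1.699]
ft_force: [2.8, -4.0, 1.1]
opening: 0.229
grip_force: 30.0
```

```bash
python3 - <<'E'
from h import *
st()
E
```

```text
t 25.02 eef [ 529.4 -181.   334. ] rpy [1.7988e+02 1.0000e-01 9.7370e+01] F [ 2.8 -4.   1.1] M [-1.17 -1.08  0.05] op 0.229 g 30.0
```

It's entering now: nose at 55 mm with a low vertical force. I'll ease off the side force slightly and go deeper.

Call:
carry_out:
  series:
    - [-0.0004, 0.0003, 0, 0, 0]
    - [-0.0004, 0.0003, 0.001, 0, 0]
    - [-0.0004, 0.0003, 0.002, 0, 0]
    - [-0.0004, 0.0003, 0.003, 0, 0]
    - [-0.0004, 0.0003, 0.003, 0, 0]

```text
t: 25.65
eef_pos: [529.7, -181.2, 330.7]
tcp_rot: [3.14, 0.001, 1.7]
ft_force: [3.6, -4.4, -1.8]
opening: 0.232
grip_force: 30.0
```

```bash
python3 - <<'E'
from h import *
st()
E
```

```text
t 25.65 eef [ 529.7 -181.2  330.7] rpy [1.7994e+02 5.0000e-02 9.7410e+01] F [ 3.6 -4.4 -1.8] M [-1.16 -1.19  0.02] op 0.232 g 30.0
```

Call:
carry_out:
  series:
    - [-0.0005, 0.0004, 0.001, 0, 0]
    - [-0.0005, 0.0004, 0.002, 0, 0]
    - [-0.0005, 0.0004, 0.003, 0, 0]
    - [-0.0005, 0.0004, 0.004, 0, 0]
    - [-0.0005, 0.0004, 0.005, 0, 0]
    - [-0.0005, 0.0004, 0.006, 0, 0]
    - [-0.0005, 0.0004, 0.006, 0, 0]

```text
t: 26.52
eef_pos: [529.9, -181.5, 324.6]
tcp_rot: [3.141, 0.0, 1.701]
ft_force: [2.2, -4.6, -0.3]
opening: 0.228
grip_force: 30.0
```

```bash
python3 - <<'E'
from h import *
st()
E
```

```text
t 26.52 eef [ 529.9 -181.5  324.6] rpy [1.7999e+02 1.0000e-02 9.7450e+01] F [ 2.2 -4.6 -0.3] M [-1.25 -1.09  0.03] op 0.228 g 30.0
```

Call:
carry_out:
  series:
    - [-0.0003, 0.0002, 0.0005, 0, 0]
    - [-0.0003, 0.0002, 0.001, 0, 0]
    - [-0.0003, 0.0002, 0.0015, 0, 0]
    - [-0.0003, 0.0002, 0.002, 0, 0]
    - [-0.0003, 0.0002, 0.002, 0, 0]
    - [-0.0003, 0.0002, 0.002, 0, 0]

```text
t: 27.28
eef_pos: [529.9, -181.6, 324.2]
tcp_rot: [3.141, 0.0, 1.701]
ft_force: [-1.8, -1.9, 18.1]
opening: 0.234
grip_force: 30.0
```

```bash
python3 - <<'E'
from h import *
st()
p,d=env.read_camera("side");cv2.imwrite("pics/c5.png",cv2.resize(p[120:365,200:420],(538,600),interpolation=3)[:,:,::-1])
h=hsv(p)
for b in blobs(red(h)):
    P,uv=cloud("side",d,b);T=P[P[:,2]>P[:,2].max()-7]
    print("red",uv.mean(0).round(),len(T),np.percentile(P[:,2],[2,98]).round(1),cv2.minAreaRect(np.float32(T[:,:2])))
E
```

```text
t 27.27 eef [ 529.9 -181.6  324.2] rpy [1.7997e+02 2.0000e-02 9.7440e+01] F [-1.8 -1.9 18.1] M [-0.41  0.36 -0.  ] op 0.234 g 30.0
red [331. 153.] 41 [134.7 181.6] ((528.3294067382812, -176.9828643798828), (19.628095626831055, 14.17869758605957), 12.511999130249023)
red [259. 296.] 155 [ 99.  145.1] ((603.6488037109375, 226.300048828125), (21.738765716552734, 20.676050186157227), 79.88416290283203)
red [305. 304.] 159 [ 98.2 145.3] ((524.8458251953125, 233.89662170410156), (21.380908966064453, 20.989137649536133), 66.80322265625)
```

View pics/c5.png

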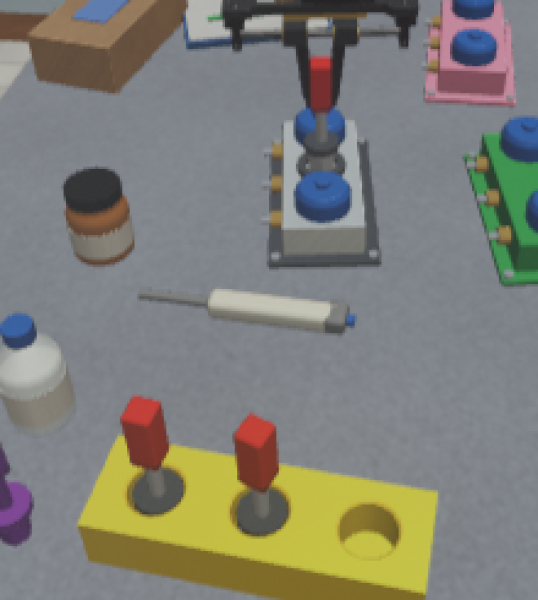

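The driver is seated at the pocket floor: nose at 45 mm, handle top about 180 mm, yaw 97.4°, 18 N push. The picture shows it upright on the nut at (320,150), with the other two upright in their wells at (155,490) and (262,510) and the jar, bottle and pipette where they were.

```bash
python3 -c "
from cell import env
print(env.job_done())"
```

```text
the job is handed in; nothing more can be done
None
```

I handed the job in with the medium driver (the one from the well nearest the robot) gripped by its handle and fully seated on the nut, at about 27 s of the 72 s allowed. The other two, one too large and one too small, are standing upright in the rack, and the jar, bottle and pipette were left alone.

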